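Raise the drive cage of a scrapped computer and hold it up

ROBOT

A 7-joint arm with a two-finger parallel gripper is mounted at the origin on the work surface. World frame = base frame: x ahead of the robot, y to its left, z up, the work surface at z = 0. Lengths are in m, angles in rad, forces in N, time in s.
With the tool pointing down it reaches from about 0.35 to 0.9 m from the base axis. Payload 8.1 kg.
Tool frame: the origin (TCP) lies on the centre line of the jaws, within the pads' length; the fingertips stand arm.tips_ahead ahead of it and the grasp point (between the pads) lies 8 mm behind it (arm.tips_ahead is the distance from the TCP to the fingertips, in m); z points along the fingers, y is the direction in which the jaws open and shut (so a half turn about z gives the same grasp; the last joint's range is limited). The gripper opens to 92 mm and grips with 3 to 60 N. Pads are 19 mm wide; open, the fingers measure 130 mm over their backs; the gripper's body (75 mm by 190 mm) begins 47 mm behind the grasp point.
Start: joints at [-1.236, 0.434, 0.025, 1.573, -0.012, 1.134, -0.075], TCP at [0.265, 0.566, 0.238] pointing down, gripper open.
Joint ranges: [-2.62, 2.62], [-0.44, 2.09], [-1.27, 1.32], [0.08, 2.57], [-1.32, 4.46], [0.12, 2], [-2.74, 2.74]. Speed limits (rad/s): [2.22, 2.22, 3.01, 3.01, 3.14, 3.14, 3.14].

INTERFACE

Orientations are given as a rotation vector (axis times angle).
In Python, from cell import arm gives the robot as it stands. The module is installed in compiled form; this text tells all that it offers.
- The arm moves only by the tool jog_arm, never from a script. Its argument "moves" is a list of rows, each an object with "twist": the turn, a rotation vector about the tool's x, y, z in units of 10 degrees (1.0 is 10 degrees), a list of three; "xyz": the shift along the tool's x, y, z in units of 60 mm (1.0 is 60 mm), a list of three; "grip": the closure, from -1 (fully open) to 1 (shut). A call has 1 to 5 rows; each row is the pose to reach, as a shift and turn from the pose commanded when the call began, along the tool's axes at that moment; what a row does not reach only later rows make up. A row lasts 1/8 s, in which the tool goes at most 62.5 mm and 10.7 degrees, less where a joint would pass 70% of its speed; a pose out of reach is approached as far as the arm can. A call with a gripper value outside its range is refused whole. The fingers move at their own pace and stop on an object; "force" is the grip in N (left out, the last holds). Time passes only in rows, so rows that repeat a pose let the fingers close. It gives the time, the measured TCP pose, the force and the opening at its end, in the units of the state.
- arm.observe(): the state, without advancing time (a new reading comes with each control period).
- arm.get_image(name): name is "scene" or "top" or "wrist"; returns the picture (400x640x3 uint8, blue, green, red); there is no depth.
- arm.camera_params(name): a dict with "mtx" (3x3 intrinsics, pixels), "k1" (the pictures are not rectified: a ray, as slopes to the right and down, at radius r is drawn at 1 + k1 r^2 times it, then the intrinsics apply), "T" (4x4, takes a point from camera to world coordinates); the wrist camera has in their place "T_tool_cam" (4x4, takes a point from camera to tool coordinates, whose origin is the TCP and whose axes are the flange's). Camera axes: x right, y down, z forward; pixel columns grow to the right and rows downward; lengths in m; the calibration is good to about 2 mm. A picture is of the moment at which its call begins: read the wrist's pose just before it. camera_params takes no time and is no camera call.
- arm.sign_off(): hands the job in, once; it reports no verdict.
The state is a dict: "clock": time; "joints": joint angles; "dq": joint speeds; "joint_efforts": joint torques, N m; "position": TCP position; "ee_rot": TCP orientation; "force": force on the tool from outside, world axes, zero at the start; "ft_torque": the same for the moment, N m; "width": opening from 0.0 (shut) to 1.0 (fully open).
Only numpy, scipy, OpenCV 4.12 (cv2) and the standard library are available. Lean on these libraries where they do the work, as an engineer would, in place of code of your own. Each camera call takes 0.05 s, during which the arm holds its last target. There are 200 camera calls.

TASK

Swing the bench lamp's arm aside until no part of its head hangs over the open computer case. Then, leaving the catch's black thumb tab as you find it, give the drive cage a light tug upward by its lift bail to learn whether it is caught: if it is, slide the thumb tab away from the cage as far as it goes. Raise the cage well past 50 degrees and finish still holding it up there in the gripper, because it has no stay and falls shut; do not wrench a caught cage, and leave everything else on the bench and in the case where it lies.

Things in the scene. Friction and masses are not known exactly. Their poses are not given: they have to be found in the camera images.
- chassis: open desktop computer case lying flat, fast to the bench: galvanised sheet, beige front bezel, 340 (x) x 310 (y) x 95 mm high. Origin: centre of its underside; x from its front (towards the robot) to its rear, y to the robot's left, z up. The cage fills x -157 to 30, y -145 to 20, up to z 90 mm; left of it a flat latch rail, y 28 to 100, top z 90; a power supply behind that, top z 88
- cage (a joint): angle of the swing-up drive cage (rad): 0 lying shut, grows as its front end rises, stop at 1.15. About 0.5 kg (0.4 to 0.7): raising it takes 2 to 4 N at the bail. It falls shut from any angle when let go. While the catch holds it, it gives no more than about 0.03
- cage_hinge (a point): the cage's hinge axis, midway across the cage, fixed in the case at x 30, y -65, z 45 mm of the case's frame; the axis runs along the case's y
- bail (a point): middle of the cage's lift bail: a round steel bar 10 mm thick, 84 mm long along the case's y, near the cage's front end, 36 mm above the cage's top sheet (126 mm above the bench when shut), with clear space under and around it. Shut, it lies 155 mm in front of the hinge axis and 81 mm above it; it swings with the cage
- tab (a joint): slide of the catch's thumb tab along the case's +y, away from the cage (m): 0 to 0.018, starts near 0, takes 2 to 5 N, stays where it is left. With some play it draws back a bolt hidden under the rail, which may be engaged with the cage or already back. Once drawn the bolt stays back; it is clear with the tab at 0.012 or more
- tab_grip (a point): point in the thumb tab: an upright ribbed black fin on the latch rail, 26 mm long along the case's x, 9 mm thick along y, standing 28 mm above the rail's top; this point lies at its middle, 18 mm above the rail (108 mm above the bench)
- lamp_arm (a joint): swing of the lamp arm about its post (rad): 0 when the arm points from the post along the world's -x; grows counter-clockwise seen from above, which carries the head to the robot's right, over the case; as it gets smaller the head moves off to the robot's left. Range -0.5 to 1.5; takes about 1 N at the head and stays where it is left
- lamp_pivot (a point): axis of the lamp's post, at the height of the arm (266 mm above the bench); the post is fixed, 20 mm thick, on a round foot 140 mm across
- lamp_knob (a point): middle of the black round grip knob standing on the centre of the lamp head: 22 mm across, 34 mm tall, this point 292 mm above the bench and 330 mm from the post's axis. The head below is a white disc 120 mm across, from 240 to 272 mm above the bench; the flat arm, 18 mm wide, runs from it to the post at 261 to 271 mm
- screwdriver_grip (a point): handle of a loose orange screwdriver, 200 mm long, on the bench; leave it
- pliers: loose yellow-handled pliers, 160 mm long; origin under their middle; leave them
- hard_drive: loose hard drive 147 x 101 x 27 mm; origin under its centre; leave it
- glue_jar: small orange jar with a yellow cap, 56 mm across, 85 mm tall; origin under its centre; leave it
- heat_sink: loose finned heat sink 80 x 75 x 40 mm; origin under its centre; leave it
- screw_bowl: steel bowl 100 mm across, 35 mm tall; origin under its centre; leave it
- case_fan: loose square fan 92 x 92 x 25 mm; origin under its centre; leave it
- memory_card: loose green memory card 110 x 31 x 4 mm lying on the power supply in the case; origin under its centre; leave it

How it is judged:
On the way, in this order (a step that is already met when the one before it is completed fails the run):
1. the lamp head is swung clear of the case, past its left side or out before its front, with the cage still shut and the thumb tab as found ((y of lamp_knob in the frame of chassis above 0.2 m or x of lamp_knob in the frame of chassis below -0.235 m) and value of joint cage below 0.05 rad and distance of tab_grip from where it was at the start of the episode below 0.006 m), for 0.2 s.
2. the cage is tugged with the thumb tab as found: it pulls on the caught bolt with over 1.5 N, or, not caught, comes up (distance of tab_grip from where it was at the start of the episode below 0.006 m and (contact force between bolt_c0 and cage above 1.5 N or value of joint cage above 0.04 rad)), for 0.05 s.
At the end, for the whole second after the job is handed in: The cage stands still at more than 50 degrees (0.87 rad), carried by the gripper's fingers alone, and the lamp head is clear of the case: its centre more than 200 mm to the left of the case's middle line or more than 235 mm in front of its centre (value of joint cage above 0.87 rad and velocity of joint cage between -0.1 and 0.1 rad/s and contact force between the fingers and cage above 0.5 N and (y of lamp_knob in the frame of chassis above 0.2 m or x of lamp_knob in the frame of chassis below -0.235 m)); the arm keeps its last pose, push and grip.
It fails at once if the caught cage is wrenched: over 60 N on the bolt (contact force between bolt_c0 and cage above 60 N).
It fails at once if a loose thing on the bench or in the case is shifted by more than 30 mm (distance of any of screwdriver_grip, pliers, hard_drive, glue_jar, heat_sink, screw_bowl, case_fan, memory_card from where it was at the start of the episode above 0.03 m).
It fails at once if a loose thing props the cage (contact force between any of screwdriver, pliers, hard_drive, glue_jar, heat_sink, screw_bowl, case_fan, memory_card and cage above 0.5 N).
It also fails if it takes over 72 s, if anything falls off the work surface, if the arm or the gripper's body presses on something with over 40 N, if the wrist force passes 120 N, or if a joint passes its speed limit or range.

## Working session

There is one attempt and no reset: what is moved stays moved. The work goes in short steps, Python scripts to look and compute and a tool call to move; the robot and the scene stay as the last step left them, time stands still between calls to the robot, and variables do not carry over. Pictures are saved under pics/ and viewed, about 8 in all and at most 12, crops included, and the job is handed in when it is done.

Besides the shell and the picture viewer there is one more tool, called after "Call:" as name(argument=value, ...) on one line, values as JSON. jog_arm: Moves the arm, as the interface text tells. Its arguments: {"type":"object","properties":{"moves":{"type":"array","items":{"type":"object","properties":{"twist":{"type":"array","items":{"type":"number"}},"xyz":{"type":"array","items":{"type":"number"}},"grip":{"type":"number"}}}},"force":{"type":"number"}},"required":["moves"]}

```bash
mkdir -p pics; cat > h.py <<'E'
import numpy as np, cv2
from scipy.spatial.transform import Rotation as R
from cell import arm
def T_of(name):
    p=arm.camera_params(name)
    if 'T' in p: return p, np.array(p['T'])
    s=arm.observe(); T=np.eye(4); T[:3,:3]=R.from_rotvec(s['ee_rot']).as_matrix(); T[:3,3]=s['position']
    return p, T@np.array(p['T_tool_cam'])
def ray(p,T,u,v):
    K=np.array(p['mtx']); k=p['k1']
    x=np.array([(u-K[0,2])/K[0,0],(v-K[1,2])/K[1,1]]); y=x.copy()
    for _ in range(20): y=x/(1+k*(y@y))
    d=T[:3,:3]@np.array([y[0],y[1],1]); return T[:3,3],d
def onz(p,T,u,v,z):
    o,d=ray(p,T,u,v); return o+d*(z-o[2])/d[2]
def totool(w):  # world point -> jog units in tool axes from measured pose
    s=arm.observe(); return R.from_rotvec(s['ee_rot']).inv().apply(np.array(w)-s['position'])/0.06
E
python3 - <<'E'
from h import *
s=arm.observe(); print(s, arm.tips_ahead)
for n in ['scene','top']:
    im=arm.get_image(n); cv2.imwrite(f'pics/{n}0.png',im); p,T=T_of(n); print(n,p['mtx'],p['k1'],T.round(3))
print(arm.camera_params('wrist'))
E
```

```text
{'clock': 0.0, 'joints': array([-1.23560965,  0.43525122,  0.02496159,  1.57411918, -0.01161348,
        1.13398597, -0.07509768]), 'dq': array([ 0.00069702,  0.00047653, -0.00041936,  0.00293783,  0.00034387,
        0.00120563,  0.00072044]), 'joint_efforts': array([-4.82262894e-04, -6.67845440e+01,  9.84573998e-01, -3.14452994e+01,
       -6.06273604e-02,  4.29939525e-02,  1.45718582e-04]), 'position': array([0.26478741, 0.56558097, 0.23691874]), 'ee_rot': array([-6.82243320e-01, -3.06638865e+00,  2.51811534e-03]), 'force': array([-0.34741622,  0.08723271, -0.31727226]), 'ft_torque': array([-0.02558228, -0.01784353,  0.020151  ]), 'width': 1.00281303281635} 0.011
scene [[410.70125346   0.         322.9332283 ]
 [  0.         410.70125346 195.86633437]
 [  0.           0.           1.        ]] -0.06608254119651934 [[ 0.309  0.474 -0.825  1.533]
 [ 0.951 -0.176  0.255 -0.316]
 [-0.024 -0.863 -0.505  0.829]
 [ 0.     0.     0.     1.   ]]
top [[407.87786375   0.         324.42619719]
 [  0.         407.87786375 202.08365727]
 [  0.           0.           1.        ]] 0.020454173594464425 [[ 0.014 -0.979  0.203  0.202]
 [-1.    -0.014  0.005  0.019]
 [-0.002 -0.203 -0.979  1.552]
 [ 0.     0.     0.     1.   ]]
{'mtx': array([[328.10412366,   0.        , 327.35449145],
       [  0.        , 328.10412366, 194.99630759],
       [  0.        ,   0.        ,   1.        ]]), 'k1': -0.050836337072547276, 'T_tool_cam': array([[-2.02431252e-04, -9.68391661e-01, -2.49434461e-01,
         6.74948595e-02],
       [ 9.99999604e-01, -4.12255233e-04,  7.88958180e-04,
         2.52437902e-04],
       [-8.66851184e-04, -2.49434202e-01,  9.68391361e-01,
        -1.48147288e-01],
       [ 0.00000000e+00,  0.00000000e+00,  0.00000000e+00,
         1.00000000e+00]])}
```

View pics/top0.png

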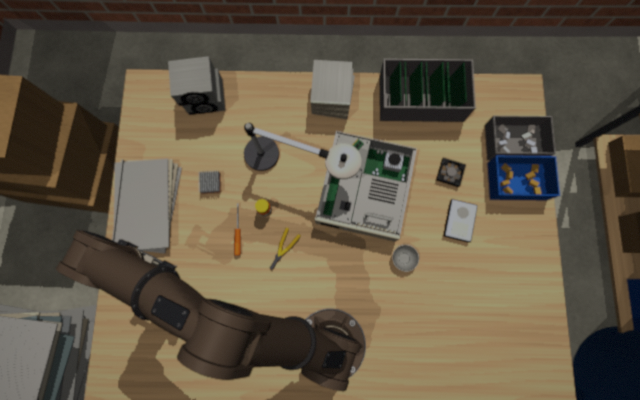

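View pics/scene0.png

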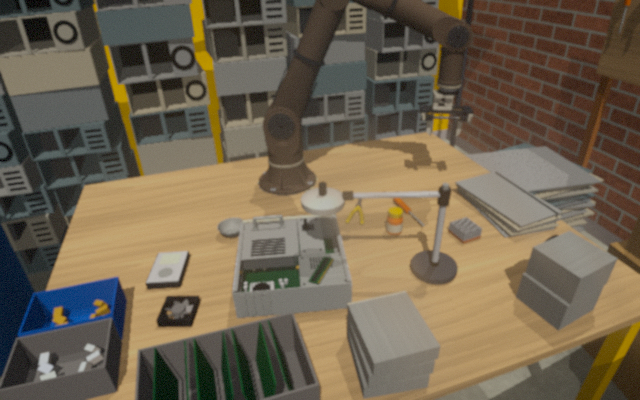

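The top view shows the lamp knob near (344,158), its post top near (250,129), the tab near (346,206) and the bail near (378,220). The scene view shows the same layout, with the jar, pliers and screwdriver left of the case. I'll zoom in and measure.

```bash
python3 - <<'E'
from h import *
im=cv2.imread('pics/top0.png'); c=im[110:285,220:430]
cv2.imwrite('pics/c1.png',cv2.resize(c,None,fx=3.4,fy=3.4,interpolation=cv2.INTER_CUBIC))
p,T=T_of('top')
for n,u,v,z in [('knob',344,157,.30),('post',250,129,.28),('tab',346,206,.112),('bail',378,221,.128),('jar',262,206,.085),('pl',286,247,.01),('scr',238,240,.015)]:
    print(n,onz(p,T,u,v,z).round(3))
E
```

```text
knob [ 0.611 -0.035  0.3  ]
post [0.71  0.275 0.28 ]
tab [ 0.488 -0.052  0.112]
bail [ 0.432 -0.164  0.128]
jar [0.489 0.255 0.085]
pl [0.347 0.169 0.01 ]
scr [0.371 0.351 0.015]
```

View pics/c1.png

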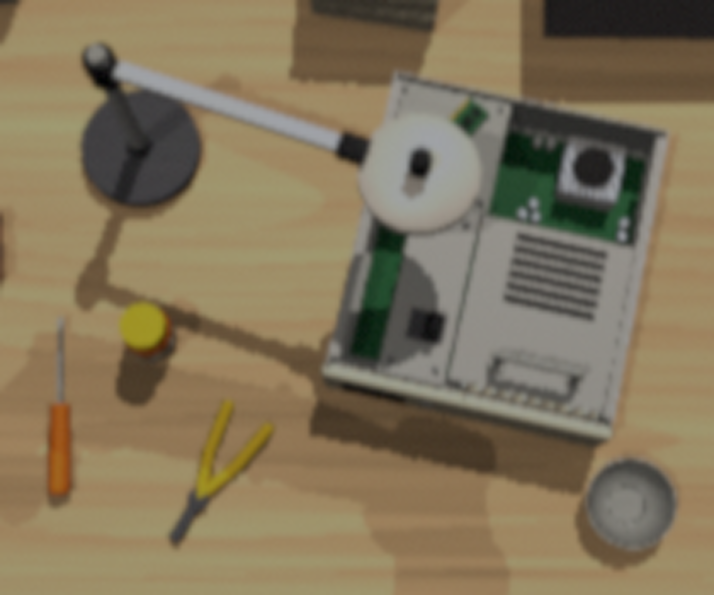

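```bash
python3 - <<'E'
from h import *
p,T=T_of('top')
q=lambda x,y,z: onz(p,T,220+x/3.4,110+y/3.4,z)
C=[q(*c,.095) for c in [(325,370),(605,435),(662,135),(397,75)]]
for c in C: print('corner',c.round(3))
fl,fr,rr,rl=C
print('sides',[np.linalg.norm(a-b).round(3) for a,b in [(fl,fr),(rl,rr),(fl,rl),(fr,rr)]])
ex=(rl+rr-fl-fr); yaw=np.arctan2(ex[1],ex[0]); ey=fl+rl-fr-rr; yaw2=np.arctan2(-ey[0],ey[1]); o=np.mean(C,0)
print('yaw',np.degrees([yaw,yaw2]),o)
y=(yaw+yaw2)/2; M=np.array([[np.cos(y),-np.sin(y)],[np.sin(y),np.cos(y)]])
W=lambda a: o[:2]+M@np.array(a); L=lambda w: M.T@(w[:2]-o[:2])
print('bail nominal',W([-.125,-.0625]),'hinge',W([.03,-.065]))
for n,a in dict(knob=(420,158,.305),post=(100,58,.275),tab=(428,318,.114),bailL=(495,382,.13),bailR=(575,396,.13),foot=(140,150,.01)).items():
    w=q(*a); print(n,w.round(3),'case',L(w).round(3))
k=q(420,158,.305)[:2]; ps=q(100,58,.275)[:2]; print(np.linalg.norm(k-ps), np.arctan2(*( (k-ps)[::-1]))-np.pi)
for th in np.arange(-.5,1.5,.1):
    w=ps+.33*np.array([-np.cos(th),-np.sin(th)]); print(th.round(1),w.round(3),L(w).round(3),np.linalg.norm(w).round(2))
E
```

```text
corner [0.443 0.057 0.095]
corner [ 0.377 -0.239  0.095]
corner [ 0.71  -0.308  0.095]
corner [ 0.776 -0.016  0.095]
sides [np.float64(0.303), np.float64(0.3), np.float64(0.341), np.float64(0.34)]
yaw [-12.18836444 -12.58351484] [ 0.57637309 -0.12647806  0.095     ]
bail nominal [ 0.44087649 -0.16071141] hinge [ 0.59173262 -0.19640005]
knob [ 0.611 -0.034  0.305] case [0.014 0.098]
post [0.718 0.278 0.275] case [0.052 0.426]
tab [ 0.497 -0.051  0.114] case [-0.094  0.057]
bailL [ 0.427 -0.12   0.13 ] case [-0.148 -0.026]
bailR [ 0.413 -0.202  0.13 ] case [-0.143 -0.109]
foot [0.713 0.28  0.01 ] case [0.046 0.426]
0.32990964559439967 -5.044469318153921
-0.5 [0.429 0.437] [-0.265  0.518] 0.61
-0.4 [0.415 0.407] [-0.272  0.486] 0.58
-0.3 [0.403 0.376] [-0.277  0.453] 0.55
-0.2 [0.395 0.344] [-0.278  0.42 ] 0.52
-0.1 [0.39  0.311] [-0.276  0.388] 0.5
-0.0 [0.388 0.278] [-0.27   0.355] 0.48
0.1 [0.39  0.245] [-0.262  0.323] 0.46
0.2 [0.395 0.213] [-0.25   0.292] 0.45
0.3 [0.403 0.181] [-0.235  0.263] 0.44
0.4 [0.415 0.15 ] [-0.217  0.235] 0.44
0.5 [0.429 0.12 ] [-0.197  0.209] 0.45
0.6 [0.446 0.092] [-0.174  0.185] 0.46
0.7 [0.466 0.066] [-0.149  0.164] 0.47
0.8 [0.489 0.042] [-0.122  0.145] 0.49
0.9 [0.513 0.02 ] [-0.093  0.129] 0.51
1.0 [0.54  0.001] [-0.063  0.116] 0.54
1.1 [ 0.569 -0.016] [-0.031  0.106] 0.57
1.2 [ 0.599 -0.029] [0.001 0.1  ] 0.6
1.3 [ 0.63 -0.04] [0.034 0.096] 0.63
1.4 [ 0.662 -0.047] [0.067 0.096] 0.66
```

```bash
cat >> h.py <<'E'
def show(*ws):
    for w in ws: print(np.round(totool(w),2).tolist())
E
python3 - <<'E'
from h import *
show([.40,.30,.42],[.611,-.034,.40])
E
```

```text
[-3.92, -3.06, -3.04]
[-9.46, -6.61, -2.71]
```

Call:
jog_arm(moves=[{"twist": [0,0,0],"xyz": [-0.5,-0.4,-1.0],"grip": -1},{"twist": [0,0,1.0],"xyz": [-1.2,-0.9,-1.8],"grip": -1},{"twist": [0,0,2.0],"xyz": [-2,-1.5,-2.4],"grip": -1},{"twist": [0,0,3.0],"xyz": [-2.8,-2.2,-3.0],"grip": -1},{"twist": [0,0,4],"xyz": [-3.6,-2.8,-3.0],"grip": -1}])

```text
clock: 0.72
position: [0.3772, 0.3464, 0.414]
ee_rot: [-1.696, -2.644, -0.004]
force: [0.5, 0.3, -0.6]
width: 1.001
```

```bash
python3 - <<'E'
from h import *
show([.611,-.034,.40])
E
```

```text
[-7.39, 0.9, 0.22]
```

Call:
jog_arm(moves=[{"twist": [0,0,1],"xyz": [-1.0,0.1,0.2],"grip": -1},{"twist": [0,0,2],"xyz": [-2.0,0.2,0.2],"grip": -1},{"twist": [0,0,3],"xyz": [-3.0,0.3,0.2],"grip": -1},{"twist": [0,0,3.7],"xyz": [-4.0,0.5,0.2],"grip": -1},{"twist": [0,0,3.7],"xyz": [-5,0.6,0.2],"grip": -1}])

```text
clock: 1.35
position: [0.5363, 0.089, 0.4001]
ee_rot: [-2.444, -1.974, 0.0]
force: [0.8, 1.5, 0.8]
width: 1.0
```

```bash
python3 - <<'E'
from h import *
show([.611,-.034,.40])
E
```

```text
[-1.74, 1.65, 0.0]
```

Call:
jog_arm(moves=[{"twist": [0,0,0],"xyz": [-0.7,0.7,0],"grip": -1},{"twist": [0,0,0],"xyz": [-1.4,1.4,0],"grip": -1},{"twist": [0,0,0],"xyz": [-1.7,1.6,0],"grip": -1},{"twist": [0,0,0],"xyz": [-1.7,1.6,0],"grip": -1}])

```text
clock: 1.85
position: [0.6082, -0.0317, 0.3996]
ee_rot: [2.447, 1.97, -0.003]
force: [0.2, 0.8, 0.3]
width: 0.996
```

```bash
python3 - <<'E'
from h import *
p,T=T_of('wrist'); im=arm.get_image('wrist'); cv2.imwrite('pics/w1.png',im)
s=arm.observe(); print(s['position'],np.degrees(R.from_rotvec(s['ee_rot']).as_matrix()[:2,1]/57.3),T[:3,3])
g=im.max(2)<60; n,l,st,c=cv2.connectedComponentsWithStats(g.astype('u1'))
for i in range(1,n):
    if st[i,4]>150: print(st[i],c[i],onz(p,T,*c[i],.309).round(3))
E
```

```text
[ 0.60799439 -0.0296446   0.39974609] [ 0.97747181 -0.2107144 ] [0.62218678 0.03436228 0.54766134]
[ 327   90   33   37 1031] [342.81377304 108.41125121] [0.633 0.033 0.309]
[210 130  17  28 374] [217.70855615 142.37700535] [0.539 0.03  0.309]
[240 130  37  10 312] [258.14102564 134.18589744] [0.57  0.029 0.309]
[241 176  24  24 364] [252.15934066 191.19230769] [ 0.554 -0.011  0.309]
[322 180  26  32 676] [334.13313609 195.54881657] [ 0.614 -0.027  0.309]
[    0   208   640   192 55033] [325.61248705 310.92468155] [ 0.586 -0.123  0.309]
[428 283  25  28 438] [442.66210046 293.31050228] [ 0.684 -0.128  0.309]
```

View pics/w1.png

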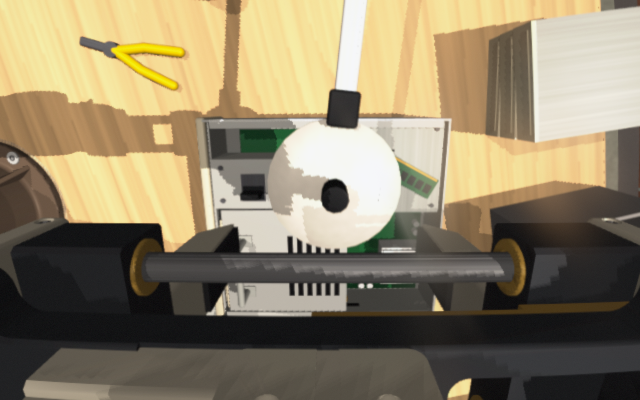

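The wrist view shows the knob at (334,195), which puts it at about (0.613, -0.031). That agrees with the top view.

```bash
python3 - <<'E'
from h import *
show([.613,-.031,.29])
E
```

```text
[-0.0, 0.09, 1.83]
```

Call:
jog_arm(force=8, moves=[{"twist": [0,0,0],"xyz": [0,0.1,0.9],"grip": -1},{"twist": [0,0,0],"xyz": [0,0.1,1.8],"grip": -1},{"twist": [0,0,0],"xyz": [0,0.1,1.83],"grip": 1},{"twist": [0,0,0],"xyz": [0,0.1,1.83],"grip": 1},{"twist": [0,0,0],"xyz": [0,0.1,1.83],"grip": 1}])

```text
clock: 2.52
position: [0.615, -0.0303, 0.2929]
ee_rot: [2.441, 1.975, 0.005]
force: [-0.4, 1.1, 0.3]
width: 0.72
```

Call:
jog_arm(moves=[{"twist": [0,0,0],"xyz": [0,0,0],"grip": 1},{"twist": [0,0,0],"xyz": [0,0,0],"grip": 1},{"twist": [0,0,0],"xyz": [0,0,0],"grip": 1}])

```text
clock: 2.9
position: [0.6141, -0.0307, 0.2907]
ee_rot: [2.443, 1.975, 0.0]
force: [-0.3, 0.2, 0.4]
width: 0.396
```

```bash
python3 - <<'E'
from h import *
ps=np.array([.718,.278]); s=arm.observe(); k=s['position']; d=k[:2]-ps; print(k,np.linalg.norm(d)); th0=np.arctan2(-d[1],-d[0]); print(th0)
for th in np.arange(th0-.16,-.35,-.16): print(round(th,2)); show([*(ps-.33*np.array([np.cos(th),np.sin(th)])),.29])
E
```

```text
[ 0.61406224 -0.03067906  0.29069543] 0.3257081803015408
1.2460027770980238
1.09
[0.1, -0.87, 0.01]
0.93
[0.4, -1.7, 0.01]
0.77
[0.83, -2.46, 0.01]
0.61
[1.38, -3.15, 0.01]
0.45
[2.03, -3.74, 0.01]
0.29
[2.77, -4.22, 0.01]
0.13
[3.57, -4.57, 0.01]
-0.03
[4.42, -4.8, 0.01]
-0.19
[5.3, -4.88, 0.01]
```

Call:
jog_arm(moves=[{"twist": [0,0,0],"xyz": [0,0,0],"grip": 1},{"twist": [0,0,0],"xyz": [0,0,0],"grip": 1},{"twist": [0,0,0],"xyz": [0,0,0],"grip": 1}])

```text
clock: 3.28
position: [0.6139, -0.0307, 0.2904]
ee_rot: [-2.443, -1.975, 0.0]
force: [-0.5, -0.1, 0.2]
width: 0.237
```

Call:
jog_arm(moves=[{"twist": [0,0,0],"xyz": [0.03,-0.4,0],"grip": 1},{"twist": [0,0,0],"xyz": [0.1,-0.87,0],"grip": 1},{"twist": [0,0,0],"xyz": [0.23,-1.3,0],"grip": 1},{"twist": [0,0,0],"xyz": [0.4,-1.7,0],"grip": 1},{"twist": [0,0,0],"xyz": [0.6,-2.08,0],"grip": 1}])

```text
clock: 3.9
position: [0.4989, 0.031, 0.2904]
ee_rot: [2.443, 1.974, 0.0]
force: [2.2, -0.6, -2.0]
width: 0.235
```

```bash
python3 - <<'E'
from h import *
ps=np.array([.718,.278]); s=arm.observe(); k=s['position']; d=k[:2]-ps; print(k,np.linalg.norm(d)); th0=np.arctan2(-d[1],-d[0]); print(th0)
for th in np.arange(.77,-.35,-.08): print(round(th,2)); show([*(ps-.328*np.array([np.cos(th),np.sin(th)])),.29])
E
```

```text
[0.49892875 0.03095365 0.29040902] 0.33018799873020604
0.8453435211445164
0.77
[0.25, -0.33, 0.01]
0.69
[0.5, -0.69, 0.01]
0.61
[0.79, -1.02, 0.01]
0.53
[1.1, -1.33, 0.01]
0.45
[1.43, -1.61, 0.01]
0.37
[1.79, -1.86, 0.01]
0.29
[2.16, -2.09, 0.01]
0.21
[2.56, -2.28, 0.01]
0.13
[2.96, -2.45, 0.01]
0.05
[3.38, -2.57, 0.01]
-0.03
[3.81, -2.67, 0.01]
-0.11
[4.24, -2.73, 0.01]
-0.19
[4.67, -2.76, 0.01]
-0.27
[5.11, -2.75, 0.01]
-0.35
[5.55, -2.71, 0.01]
```

Call:
jog_arm(moves=[{"twist": [0,0,0],"xyz": [0.23,-0.38,0],"grip": 1},{"twist": [0,0,0],"xyz": [0.49,-0.74,0],"grip": 1},{"twist": [0,0,0],"xyz": [0.78,-1.07,0],"grip": 1},{"twist": [0,0,0],"xyz": [1.1,-1.38,0],"grip": 1},{"twist": [0,0,0],"xyz": [1.43,-1.66,0],"grip": 1}])

```text
clock: 4.53
position: [0.4197, 0.1357, 0.2905]
ee_rot: [2.444, 1.974, 0.001]
force: [2.6, -0.8, -2.6]
width: 0.235
```

Call:
jog_arm(moves=[{"twist": [0,0,0],"xyz": [0.36,-0.25,0],"grip": 1},{"twist": [0,0,0],"xyz": [0.73,-0.48,0],"grip": 1},{"twist": [0,0,0],"xyz": [1.12,-0.67,0],"grip": 1},{"twist": [0,0,0],"xyz": [1.53,-0.83,0],"grip": 1},{"twist": [0,0,0],"xyz": [1.95,-0.96,0],"grip": 1}])

```text
clock: 5.15
position: [0.388, 0.2623, 0.2905]
ee_rot: [2.443, 1.974, -0.0]
force: [1.7, -0.6, -1.3]
width: 0.238
```

Call:
jog_arm(moves=[{"twist": [0,0,0],"xyz": [0.43,-0.1,0],"grip": 1},{"twist": [0,0,0],"xyz": [0.86,-0.16,0],"grip": 1},{"twist": [0,0,0],"xyz": [1.3,-0.18,0],"grip": 1},{"twist": [0,0,0],"xyz": [1.3,-0.18,0],"grip": 1}])

```text
clock: 5.65
position: [0.3937, 0.3433, 0.2904]
ee_rot: [-2.44, -1.978, -0.001]
force: [-3.8, 2.3, 3.2]
width: 0.235
```

Call:
jog_arm(moves=[{"twist": [0,0,0],"xyz": [0,0,0],"grip": -1},{"twist": [0,0,0],"xyz": [0,0,0],"grip": -1},{"twist": [0,0,0],"xyz": [0,0,0],"grip": -1},{"twist": [0,0,0],"xyz": [0,0,-1],"grip": -1},{"twist": [0,0,0],"xyz": [0,0,-2],"grip": -1}])

```text
clock: 6.28
position: [0.3938, 0.3396, 0.4118]
ee_rot: [2.444, 1.974, -0.002]
force: [0.2, 1.3, 0.0]
width: 0.73
```

```bash
python3 - <<'E'
from h import *
show([.43,-.161,.40])
E
```

```text
[-8.03, 2.34, 0.2]
```

Call:
jog_arm(moves=[{"twist": [0,0,0],"xyz": [-1,0.3,0],"grip": -1},{"twist": [0,0,0],"xyz": [-2,0.6,0],"grip": -1},{"twist": [0,0,0],"xyz": [-3,0.9,0.2],"grip": -1},{"twist": [0,0,0],"xyz": [-4,1.2,0.2],"grip": -1},{"twist": [0,0,0],"xyz": [-5,1.5,0.2],"grip": -1}])

```text
clock: 6.9
position: [0.4187, 0.0276, 0.3986]
ee_rot: [-2.443, -1.974, -0.002]
force: [1.6, 0.1, 0.3]
width: 1.001
```

Call:
jog_arm(moves=[{"twist": [0,0,0],"xyz": [-1,0.3,0.5],"grip": -1},{"twist": [0,0,0],"xyz": [-2,0.6,1.0],"grip": -1},{"twist": [0,0,0],"xyz": [-3.0,0.84,1.5],"grip": -1},{"twist": [0,0,0],"xyz": [-3.0,0.84,1.7],"grip": -1},{"twist": [0,0,0],"xyz": [-3.0,0.84,1.7],"grip": -1}])

```text
clock: 7.52
position: [0.4293, -0.1578, 0.2956]
ee_rot: [-2.446, -1.969, 0.003]
force: [1.2, 0.9, 1.2]
width: 1.002
```

```bash
python3 - <<'E'
from h import *
print(arm.observe()['position'],arm.observe()['force'])
im=arm.get_image('wrist'); cv2.imwrite('pics/w2.png',im)
im=arm.get_image('top'); cv2.imwrite('pics/top2.png',im)
E
```

```text
[ 0.42931675 -0.15782461  0.29555969] [1.23486418 0.87232205 1.18060912]
```

View pics/w2.png

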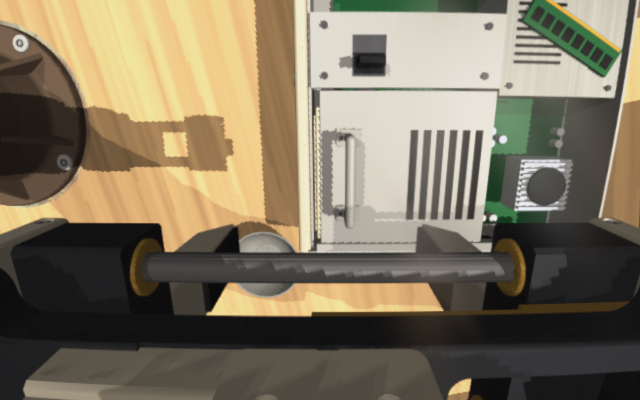

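```bash
python3 - <<'E'
from h import *
p,T=T_of('wrist')
for n,u,v,z in [('b1',350,135,.126),('b2',350,226,.126),('tabtop far',370,37,.118),('tabtop near',370,50,.118),('tabL',354,42,.118),('tabR',387,42,.118),('tabbase near',370,73,.09),('railnear',400,88,.09),('frontedge',311,100,.09)]:
    print(n,onz(p,T,u,v,z).round(4))
im=cv2.imread('pics/w2.png'); print(im[28:80:2,370].max(1)); print(im[180,335:365].max(1)); print(im[40,345:395:2].max(1),im[65,345:395:2].max(1))
show([*((onz(p,T,350,135,.126)+onz(p,T,350,226,.126))/2)[:2],.118])
E
```

```text
b1 [ 0.4608 -0.1165  0.126 ]
b2 [ 0.443  -0.2073  0.126 ]
tabtop far [ 0.497  -0.0327  0.118 ]
tabtop near [ 0.4949 -0.0439  0.118 ]
tabL [ 0.4816 -0.0339  0.118 ]
tabR [ 0.5117 -0.0402  0.118 ]
tabbase near [ 0.4951 -0.0619  0.09  ]
railnear [ 0.523  -0.0828  0.09  ]
frontedge [ 0.4299 -0.0755  0.09  ]
[223 223 224 175 101 101 101 102 100 102 102 102  82  36  43  49  47  39
  24  25  37  43  43  79 171 224]
[217 216 218 217 218 217 218 218 217 201 136 117 145 172 193 210 224 221
 205 184 171 182 186 185 186 186 186 185 187 192]
[224 224 224 219 113 102 100 100  99 100 100  98 100 100 102 103 102 101
 102 101 110 219 223 223 223] [140 136 136 125  60  31  20  29  23  24  22  22  26  27  29  26  28  30
  34  39 115 194 212 225 224]
[-0.02, 0.37, 2.98]
```

```bash
python3 - <<'E'
import cv2,numpy as np
a=cv2.resize(cv2.imread('pics/w2.png')[15:95,320:420],None,fx=7,fy=7,interpolation=cv2.INTER_CUBIC)
cv2.imwrite('pics/c2.png',a)
E
```

```text
(no output)
```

View pics/c2.png

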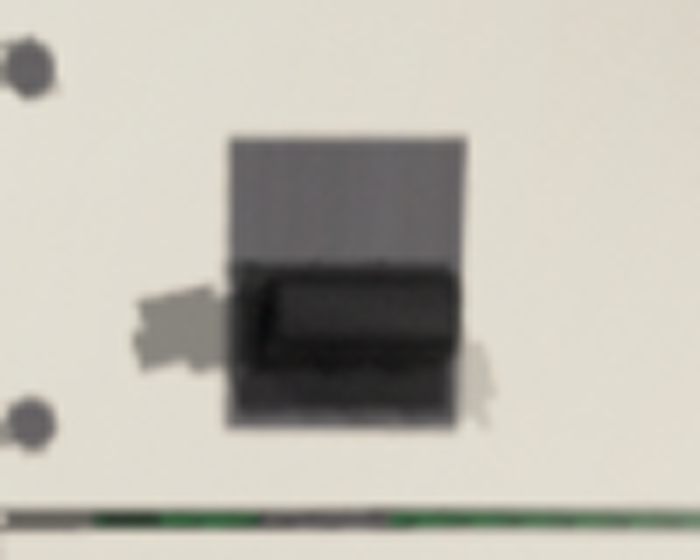

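The crop shows the fin as the dark bar, with its top at about u 358–386, v 53–64. The grey area is its flat plate. The bail bar runs along u≈350, v 135–226, and its 84 mm length checks out. Next I grip the bail.

```bash
python3 - <<'E'
from h import *
p,T=T_of('wrist'); print(onz(p,T,372,58.5,.118))
# lamp check in top2 by prior knob estimate: dark blob near expected
im=cv2.imread('pics/top2.png'); p,T=T_of('top')
K=np.array(p['mtx']); c=np.linalg.inv(T)@np.array([.394,.342,.3,1]); print('expected knob px',K[:2,:2]@(c[:2]/c[2])+K[:2,2])
m=cv2.inRange(im,(150,150,150),(255,255,255)); n,l,st,ce=cv2.connectedComponentsWithStats(m)
for i in range(1,n):
    if 400<st[i,4]<3000: print(st[i],ce[i])
E
```

```text
[ 0.49533251 -0.05167114  0.118     ]
expected knob px [222.15221585 222.21456578]
[447 201  29  38 575] [460.67304348 220.43130435]
```

Call:
jog_arm(force=20, moves=[{"twist": [0,0,0],"xyz": [0,0.37,0.8],"grip": -1},{"twist": [0,0,0],"xyz": [0,0.37,1.6],"grip": -0.6},{"twist": [0,0,0],"xyz": [0,0.37,2.4],"grip": -0.5},{"twist": [0,0,0],"xyz": [0,0.37,2.95],"grip": -0.4},{"twist": [0,0,0],"xyz": [0,0.37,2.95],"grip": -0.2}])

```text
clock: 8.25
position: [0.4519, -0.1594, 0.1186]
ee_rot: [-2.439, -1.976, 0.002]
force: [0.6, -0.1, 1.2]
width: 0.64
```

Call:
jog_arm(moves=[{"twist": [0,0,0],"xyz": [0,0,0],"grip": 1},{"twist": [0,0,0],"xyz": [0,0,0],"grip": 1},{"twist": [0,0,0],"xyz": [0,0,0],"grip": 1},{"twist": [0,0,0],"xyz": [0,0,0],"grip": 1},{"twist": [0,0,0],"xyz": [0,0,0],"grip": 1}])

```text
clock: 8.88
position: [0.451, -0.1607, 0.1194]
ee_rot: [-2.441, -1.974, 0.002]
force: [-14.0, 1.7, 10.9]
width: 0.109
```

Call:
jog_arm(moves=[{"twist": [0,0,0],"xyz": [0,0,0],"grip": 1},{"twist": [0,0,0],"xyz": [0,0,0],"grip": 1},{"twist": [0,0,0],"xyz": [0,0,0],"grip": 1},{"twist": [0,0,0],"xyz": [0,0,0],"grip": 1}])

```text
clock: 9.38
position: [0.4509, -0.1608, 0.1194]
ee_rot: [-2.441, -1.973, 0.002]
force: [-5.9, 1.5, 8.3]
width: 0.1
```

Call:
jog_arm(moves=[{"twist": [0,0,0],"xyz": [0,0,-0.03],"grip": 1},{"twist": [0,0,0],"xyz": [0,0,-0.05],"grip": 1},{"twist": [0,0,0],"xyz": [0,0,-0.07],"grip": 1},{"twist": [0,0,0],"xyz": [0,0,-0.07],"grip": 1}])

```text
clock: 9.88
position: [0.4523, -0.161, 0.1228]
ee_rot: [2.442, 1.975, -0.002]
force: [5.0, -2.9, -24.9]
width: 0.101
```

```bash
python3 - <<'E'
import cv2
cv2.imwrite('pics/c3.png',cv2.resize(cv2.imread('pics/top2.png')[100:290,150:430],None,fx=2.5,fy=2.5))
E
```

```text
(no output)
```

View pics/c3.png

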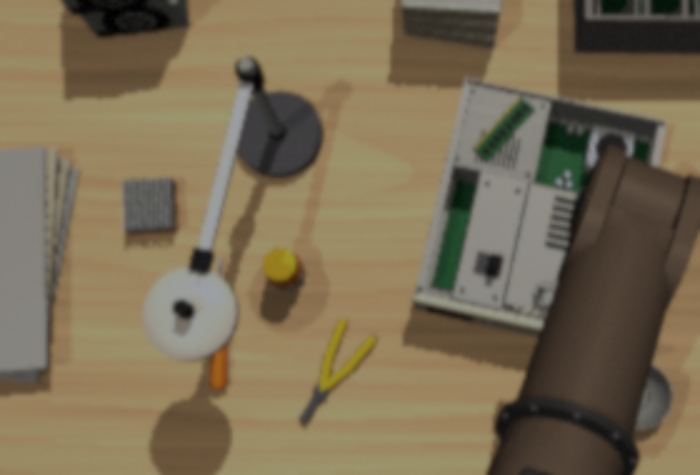

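The lamp head is well clear, with its knob at about (223,224) px as predicted. A 3–4 mm rise drew 25 N at the bail, far above the 2–4 N needed to lift it, so the cage is caught. I'll ease off and go to the tab.

Call:
jog_arm(moves=[{"twist": [0,0,0],"xyz": [0,0,0.06],"grip": 1},{"twist": [0,0,0],"xyz": [0,0,0.06],"grip": -0.4},{"twist": [0,0,0],"xyz": [0,0,0.06],"grip": -0.4},{"twist": [0,0,0],"xyz": [0,0,0.06],"grip": -0.4},{"twist": [0,0,0],"xyz": [0,0,0.06],"grip": -0.4}])

```text
clock: 10.5
position: [0.4527, -0.1612, 0.1203]
ee_rot: [2.443, 1.975, 0.001]
force: [1.0, 1.0, 0.3]
width: 0.489
```

Call:
jog_arm(moves=[{"twist": [0,0,0],"xyz": [0,0,-0.4],"grip": -0.4},{"twist": [0,0,0],"xyz": [0,0,-1.0],"grip": 0.5},{"twist": [0,0,0],"xyz": [0,0,-1.0],"grip": 1}])

```text
clock: 10.88
position: [0.4539, -0.1617, 0.1821]
ee_rot: [2.44, 1.973, 0.005]
force: [-0.2, 0.3, 0.3]
width: 0.473
```

```bash
python3 - <<'E'
from h import *
f=np.array([.4953,-.0517]); ey=np.array([.205,.979])
print(arm.observe()['position'])
for d in (-.022,-.014,.004,.009): show([*(f+d*ey),.109])
E
```

```text
[ 0.45393244 -0.16172792  0.18213016]
[1.57, 0.29, 1.22]
[1.7, 0.29, 1.22]
[2.0, 0.28, 1.22]
[2.09, 0.28, 1.22]
```

Call:
jog_arm(moves=[{"twist": [0,0,0],"xyz": [0.8,0.29,0],"grip": 1},{"twist": [0,0,0],"xyz": [1.53,0.29,0],"grip": 1},{"twist": [0,0,0],"xyz": [1.53,0.29,0],"grip": 1},{"twist": [0,0,0],"xyz": [1.53,0.29,0],"grip": 1},{"twist": [0,0,0],"xyz": [1.53,0.29,0],"grip": 1}])

```text
clock: 11.5
position: [0.4882, -0.0762, 0.1799]
ee_rot: [2.445, 1.973, -0.0]
force: [-0.2, -0.3, 0.2]
width: 0.007
```

Call:
jog_arm(moves=[{"twist": [0,0,0],"xyz": [0,0,0.6],"grip": 1},{"twist": [0,0,0],"xyz": [0,0,1.0],"grip": 1},{"twist": [0,0,0],"xyz": [0,0,1.2],"grip": 1},{"twist": [0,0,0],"xyz": [0,0,1.2],"grip": 1}])

```text
clock: 12.0
position: [0.4882, -0.0757, 0.1078]
ee_rot: [-2.444, -1.973, 0.002]
force: [-0.5, -0.1, 1.0]
width: 0.003
```

```bash
python3 - <<'E'
from h import *
f=np.array([.4953,-.0517]); ey=np.array([.205,.979])
s=arm.observe();print(s['position'],s['force'])
for d in (-.014,.004,.009): show([*(f+d*ey),.109])
E
```

```text
[ 0.48821137 -0.07571045  0.10779546] [-0.52405124 -0.07673862  1.034751  ]
[0.18, 0.03, -0.02]
[0.48, 0.03, -0.02]
[0.57, 0.03, -0.02]
```

Now I push gently toward +y (tool +x).

Call:
jog_arm(moves=[{"twist": [0,0,0],"xyz": [0.1,0.02,0],"grip": 1},{"twist": [0,0,0],"xyz": [0.2,0.03,0],"grip": 1},{"twist": [0,0,0],"xyz": [0.3,0.03,0],"grip": 1},{"twist": [0,0,0],"xyz": [0.4,0.03,0],"grip": 1}])

```text
clock: 12.5
position: [0.4953, -0.0545, 0.1086]
ee_rot: [2.442, 1.972, -0.003]
force: [-7.1, -25.2, 6.0]
width: 0.004
```

Call:
jog_arm(moves=[{"twist": [0,0,0],"xyz": [0.05,0,0],"grip": 1},{"twist": [0,0,0],"xyz": [0.1,0,0],"grip": 1},{"twist": [0,0,0],"xyz": [0.12,0,0],"grip": 1}])

```text
clock: 12.88
position: [0.4953, -0.0542, 0.1087]
ee_rot: [2.444, 1.961, -0.011]
force: [-10.1, -37.8, 7.1]
width: 0.007
```

Call:
jog_arm(moves=[{"twist": [0,0,0],"xyz": [-0.3,0,0],"grip": 1},{"twist": [0,0,0],"xyz": [-0.5,0,-0.8],"grip": 1},{"twist": [0,0,0],"xyz": [-1.2,0,-1.6],"grip": -0.4},{"twist": [0,0,0],"xyz": [-1.6,-0.6,-2],"grip": -0.4},{"twist": [0,0,0],"xyz": [-1.6,-0.6,-2],"grip": -0.4}])

```text
clock: 13.5
position: [0.4406, -0.1323, 0.2299]
ee_rot: [2.446, 1.972, 0.007]
force: [-0.1, 0.9, 0.0]
width: 0.279
```

```bash
python3 - <<'E'
from h import *
p,T=T_of('wrist'); im=arm.get_image('wrist'); cv2.imwrite('pics/w4.png',im)
s=arm.observe();print(s['position'])
np.save('T4.npy',T)
c=im[40:240,230:480]; cv2.imwrite('pics/c4.png',cv2.resize(c,None,fx=3,fy=3,interpolation=cv2.INTER_CUBIC))
E
```

```text
[ 0.4417363  -0.13078168  0.22900511]
```

View pics/c4.png

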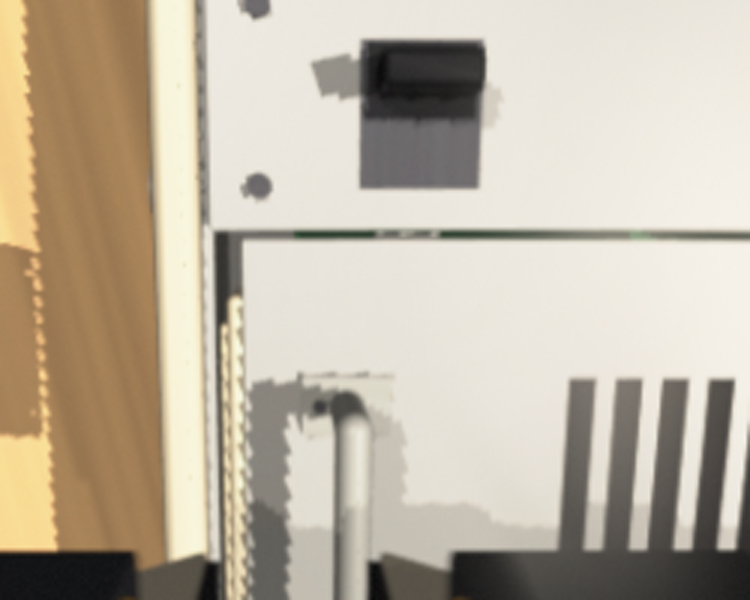

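The tab now sits at the far end of its slot, having moved about 18 mm. Back to the bail.

```bash
python3 - <<'E'
from h import *
show([.452,-.1615,.16],[.452,-.1615,.119])
E
```

```text
[-0.47, 0.27, 1.15]
[-0.47, 0.27, 1.83]
```

Call:
jog_arm(force=30, moves=[{"twist": [0,0,0],"xyz": [-0.47,0.27,0.4],"grip": -0.4},{"twist": [0,0,0],"xyz": [-0.47,0.27,0.8],"grip": -0.4},{"twist": [0,0,0],"xyz": [-0.47,0.27,1.4],"grip": -0.4},{"twist": [0,0,0],"xyz": [-0.47,0.27,1.83],"grip": -0.4},{"twist": [0,0,0],"xyz": [-0.47,0.27,1.83],"grip": 1}])

```text
clock: 14.18
position: [0.4508, -0.1609, 0.1162]
ee_rot: [-2.439, -1.975, 0.005]
force: [0.1, -0.4, 0.4]
width: 0.633
```

Call:
jog_arm(moves=[{"twist": [0,0,0],"xyz": [0,0,0],"grip": 1},{"twist": [0,0,0],"xyz": [0,0,0],"grip": 1},{"twist": [0,0,0],"xyz": [0,0,0],"grip": 1},{"twist": [0,0,0],"xyz": [0,0,0],"grip": 1},{"twist": [0,0,0],"xyz": [0,0,0],"grip": 1}])

```text
clock: 14.8
position: [0.4506, -0.1619, 0.1182]
ee_rot: [-2.442, -1.974, 0.001]
force: [-1.4, -0.8, 10.0]
width: 0.097
```

```bash
cat > arc.py <<'E'
from h import *
import sys
s=arm.observe(); print(s['position'],s['force'],s['width'])
# offsets in tool axes (x=case y, y=case x, z=down) from shut grasp; tilt phi=0.35*theta; bar 8 mm behind TCP
b0=np.array([-.155,.081]); prev=None
for th in np.arange(0,1.13,.075):
    c,n=np.cos(th),np.sin(th); b=np.array([b0[0]*c+b0[1]*n,-b0[0]*n+b0[1]*c]); f=.35*th
    t=b+.008*np.array([-np.sin(f),-np.cos(f)]) ; d=(t-(b0+[0,-.008]))/.06
    print(round(th,3),'y',round(d[0],2),'z',round(-d[1],2),'twist',round(np.degrees(f)/10,2))
E
python3 arc.py
```

```text
[ 0.45055014 -0.16186451  0.11822514] [-1.41788497 -0.80163212  9.98340914] 0.09746347759916824
0.0 y 0.0 z -0.0 twist 0.0
0.075 y 0.1 z -0.19 twist 0.15
0.15 y 0.22 z -0.37 twist 0.3
0.225 y 0.36 z -0.54 twist 0.45
0.3 y 0.5 z -0.7 twist 0.6
0.375 y 0.66 z -0.85 twist 0.75
0.45 y 0.82 z -0.99 twist 0.9
0.525 y 1.0 z -1.12 twist 1.05
0.6 y 1.19 z -1.23 twist 1.2
0.675 y 1.38 z -1.32 twist 1.35
0.75 y 1.58 z -1.4 twist 1.5
0.825 y 1.78 z -1.47 twist 1.65
0.9 y 1.99 z -1.52 twist 1.8
0.975 y 2.21 z -1.55 twist 1.96
1.05 y 2.42 z -1.57 twist 2.11
1.125 y 2.64 z -1.57 twist 2.26
```

Call:
jog_arm(moves=[{"twist": [0,0,0],"xyz": [0.0,0.03,-0.07],"grip": 1},{"twist": [0.1,0,0],"xyz": [0,0.06,-0.13],"grip": 1},{"twist": [0.15,0,0],"xyz": [0,0.1,-0.19],"grip": 1}])

```text
clock: 15.18
position: [0.4566, -0.1632, 0.1296]
ee_rot: [-2.425, -1.961, 0.028]
force: [-3.9, 1.6, -2.6]
width: 0.098
```

The cage is free: it came up 12 mm on 2.6 N. I continue along the arc.

```bash
cat > arc2.py <<'E'
import numpy as np
b0=np.array([-.155,.081])
def P(th):
    c,n=np.cos(th),np.sin(th); f=.35*th
    return np.array([b0[0]*c+b0[1]*n,-b0[0]*n+b0[1]*c])+.008*np.array([-np.sin(f),-np.cos(f)]),f
def tab(a,ths):
    pa,fa=P(a)
    for t in ths:
        p,f=P(t); d=(p-pa)/.06; ty=np.array([np.cos(fa),-np.sin(fa)]); tz=np.array([-np.sin(fa),-np.cos(fa)])
        print(t,'y',round(d@ty,2),'z',round(d@tz,2),'tw',round(np.degrees(f-fa)/10,2))
    print()
tab(.075,[.135,.195,.255,.315,.375]); tab(.375,[.435,.495,.555,.615,.675]); tab(.675,[.735,.795,.855,.915,.975]); tab(.975,[1.02,1.06])
E
python3 arc2.py
```

```text
0.135 y 0.09 z -0.15 tw 0.12
0.195 y 0.19 z -0.29 tw 0.24
0.255 y 0.3 z -0.43 tw 0.36
0.315 y 0.41 z -0.56 tw 0.48
0.375 y 0.53 z -0.68 tw 0.6

0.435 y 0.12 z -0.13 tw 0.12
0.495 y 0.24 z -0.25 tw 0.24
0.555 y 0.37 z -0.36 tw 0.36
0.615 y 0.51 z -0.46 tw 0.48
0.675 y 0.65 z -0.56 tw 0.6

0.735 y 0.14 z -0.1 tw 0.12
0.795 y 0.28 z -0.19 tw 0.24
0.855 y 0.44 z -0.28 tw 0.36
0.915 y 0.59 z -0.35 tw 0.48
0.975 y 0.75 z -0.42 tw 0.6

1.02 y 0.12 z -0.06 tw 0.09
1.06 y 0.22 z -0.1 tw 0.17
```

Call:
jog_arm(moves=[{"twist": [0.12,0,0],"xyz": [0,0.09,-0.15],"grip": 1},{"twist": [0.24,0,0],"xyz": [0,0.19,-0.29],"grip": 1},{"twist": [0.36,0,0],"xyz": [0,0.3,-0.43],"grip": 1},{"twist": [0.48,0,0],"xyz": [0,0.41,-0.56],"grip": 1},{"twist": [0.6,0,0],"xyz": [0,0.53,-0.68],"grip": 1}])

```text
clock: 15.8
position: [0.4884, -0.17, 0.1698]
ee_rot: [-2.359, -1.907, 0.128]
force: [-5.5, 1.6, -1.4]
width: 0.097
```

Call:
jog_arm(moves=[{"twist": [0.12,0,0],"xyz": [0,0.12,-0.13],"grip": 1},{"twist": [0.24,0,0],"xyz": [0,0.24,-0.25],"grip": 1},{"twist": [0.36,0,0],"xyz": [0,0.37,-0.36],"grip": 1},{"twist": [0.48,0,0],"xyz": [0,0.51,-0.46],"grip": 1},{"twist": [0.6,0,0],"xyz": [0,0.65,-0.56],"grip": 1}])

```text
clock: 16.42
position: [0.5307, -0.1791, 0.1989]
ee_rot: [-2.292, -1.852, 0.222]
force: [-6.2, 2.9, 6.7]
width: 0.1
```

Call:
jog_arm(moves=[{"twist": [0.12,0,0],"xyz": [0,0.13,-0.11],"grip": 1},{"twist": [0.24,0,0],"xyz": [0,0.27,-0.21],"grip": 1},{"twist": [0.36,0,0],"xyz": [0,0.42,-0.31],"grip": 1},{"twist": [0.48,0,0],"xyz": [0,0.58,-0.38],"grip": 1},{"twist": [0.6,0,0],"xyz": [0,0.74,-0.45],"grip": 1}])

```text
clock: 17.05
position: [0.5803, -0.1897, 0.2142]
ee_rot: [-2.224, -1.798, 0.31]
force: [-2.5, 1.2, -1.3]
width: 0.091
```

Call:
jog_arm(moves=[{"twist": [0.09,0,0],"xyz": [0,0.12,-0.06],"grip": 1},{"twist": [0.17,0,0],"xyz": [0,0.23,-0.1],"grip": 1},{"twist": [0.17,0,0],"xyz": [0,0.23,-0.1],"grip": 1},{"twist": [0.17,0,0],"xyz": [0,0.23,-0.1],"grip": 1}])

```text
clock: 17.55
position: [0.5953, -0.193, 0.2153]
ee_rot: [-2.205, -1.783, 0.333]
force: [-1.9, 0.5, 5.4]
width: 0.096
```

```bash
python3 - <<'E'
from h import *
s=arm.observe(); print(s['position'],s['force'],s['width'],abs(s['dq']).max())
Rm=R.from_rotvec(s['ee_rot']).as_matrix(); b=s['position']-.008*Rm[:,2]
h=np.array([.452,-.1615])+.155*np.array([.977,-.21]); r=np.array([(b[:2]-h)@np.array([.977,-.21]),b[2]-.045]); print('r',np.linalg.norm(r),'theta',np.arctan2(.081,-.155)-np.arctan2(r[1],r[0]))
for n in('scene','top'): cv2.imwrite(f'pics/{n}5.png',arm.get_image(n))
a=cv2.imread('pics/scene5.png')[130:370,190:510]; cv2.imwrite('pics/c5.png',cv2.resize(a,None,fx=2.4,fy=2.4))
E
```

```text
[ 0.59531533 -0.19300201  0.2153461 ] [-1.87710852  0.50192569  5.37671861] 0.09562362345984914 0.007826711133706301
r 0.17788498917124793 theta 1.0596296308673565
```

View pics/c5.png

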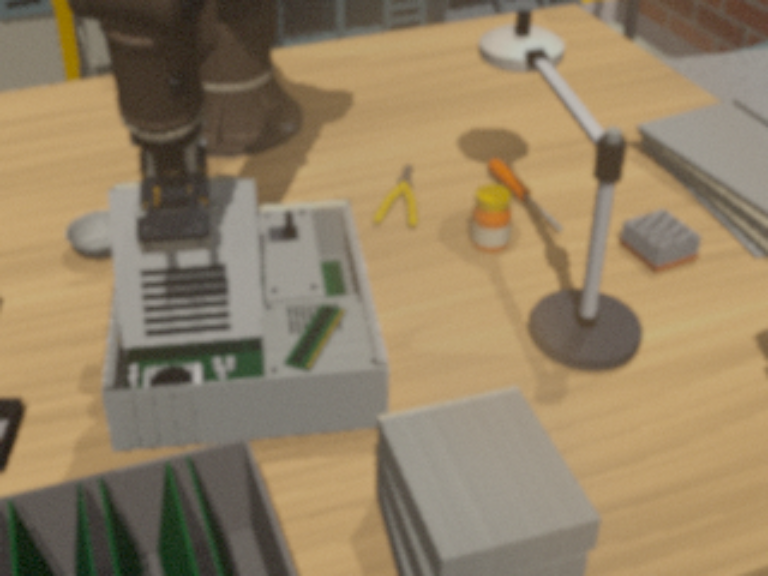

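The cage stands raised at about 1.06 rad in the gripper, still. The lamp is clear and the loose items are where they were, so I hand in.

```bash
python3 -c "
from cell import arm
arm.sign_off(); s=arm.observe(); print(s['clock'],s['position'],s['force'],s['width'])"
```

```text
the job is handed in; nothing more can be done
the job is handed in; nothing more can be done
```

The job is handed in, about 18 s into the 72 s allowed, with the cage held up in the gripper at about 1.06 rad (61°).

- **Lamp:** I swung it by its knob to about -0.2 rad. The top picture shows the head well clear of the case, about 0.4 m left of its middle line.
- **Tug:** With the tab untouched, a 3–4 mm rise at the bail drew about 25 N, far above the 2–4 N a free cage takes. The cage was caught, so I eased off.
- **Tab:** I pushed it with closed fingers until it stopped. The push reached 38 N at the stop, and the wrist picture shows the fin at the far end of its slot.
- **Lift:** The cage then came free on about 3 N, and I raised it along its arc.
- **Last checks:** The arm was still, with the gripper closed on the bail to 0.096 of full opening under a 30 N grip. In the scene picture the loose items in view looked undisturbed; I did not measure their positions.
- **What disagreed:** My first estimate of the case's position put the bail about 10 mm too near the robot, so I used the close-up measurement from the wrist camera instead. The final readout after hand-in was refused, so I have no reading from the last second.

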